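# Clear the fume-hood bench: stoppers, sample bottles and clamp boss into their trays

### The arm

A 6-joint arm with a two-finger parallel gripper is mounted at the origin on the work surface. World frame = base frame: x ahead of the robot, y to its left, z up, the work surface at z = 0. Lengths are in m, angles in degrees, forces in N, time in s.
With the tool pointing down it reaches from about 0.4 to 0.825 m from the base axis. Payload 7 kg.
Tool frame: the origin (TCP) lies between the finger pads; the fingertips stand 25 mm ahead of it and the grasp point (between the pads) lies 6 mm ahead of it; z points along the fingers, y is the line along which they close (so a half turn about z gives the same grasp; the last joint's range is limited). The gripper opens to 88 mm and grips with 3 to 60 N. Pads are 19 mm wide; open, the fingers measure 130 mm over their backs; the gripper's body (78 mm by 193 mm) begins 47 mm behind the grasp point.
Start: joints at [-55.399, 20.546, 0.682, 0, -70.136, -16.507], TCP at [0.21, -0.642, 0.218] pointing down, gripper open.
Joint ranges: [-176.03, 176.03], [-82.01, 121.73], [-58.28, 71.71], [-173.87, 95.51], [-174.79, -0.11], [-173.66, 173.66]. Speed limits (degrees/s): [136.94, 136.94, 172.46, 180, 180, 180].

### API

Orientations are given as [roll, pitch, yaw] about the fixed x, y, z axes, in that order (R = Rz(yaw) Ry(pitch) Rx(roll)).
In Python, from plant import status, optics, job gives the robot as it stands. The module is installed in compiled form; this text tells all that it offers.
- The arm moves only by the tool shift_gripper, called after ">>>" by a JSON object that holds its "op" and its "data", one argument or row to a line. Schema: {"type":"object","properties":{"rows":{"type":"object","properties":{"plan":{"type":"array","items":{"type":"array","items":{"type":"number"},"minItems":5,"maxItems":5},"minItems":1,"maxItems":8}},"additionalProperties":false,"required":["plan"]},"only":{"type":"string"},"quiet":{"type":"boolean"},"lines":{"type":"string"}},"required":["rows"],"additionalProperties":false}. rows is an object whose key "plan" holds a list of rows, 1 to 8 of them, each of 5 numbers: dx, dy, dz in normalised numbers (1 is 600 mm), then a turn about the tool's z in normalised numbers (1 is 180 degrees), then the finger opening in m; each row is the pose to reach, as a shift and turn from the pose commanded when the call began, along the tool's axes at that moment; what a row does not reach only later rows make up. A row lasts 1/8 s, in which the tool goes at most 0.0625 m and 10.7 degrees, less where a joint would pass 70% of its speed; a pose out of reach is approached as far as the arm can. The fingers move at their own pace and stop on an object; the grip force is fixed at half the most. Time passes only in rows, so rows that do not move let the fingers close. The tool returns the time, the measured TCP pose, the force, the opening and the grip force at its end. only (a regular expression) keeps the lines of the reply that match it, lines (a string "A,B") keeps lines A to B, and quiet returns only ok. No shift or turn number may pass 1 either way. Input that does not fit is refused with a message, and nothing moves.
- status.get_obs(): the state, without advancing time (a new reading comes with each control period).
- optics.snapshot(name): name is "scene" or "top" or "wrist"; returns a dict with "frame" (400x640x3 uint8, red, green, blue), "z_map" (400x640 float32, m along the optical axis (not along the pixel's ray), 0 where there is no reading), "fovy" (degrees; the focal length in pixels is half the picture's height over the tangent of half this angle, whatever the lens; pixels are square), "cx", "cy" (the principal point, pixels), "R" (3x3) and "t" (3): a world point X has camera coordinates R X + t; the wrist camera has in their place "T_tool_cam" (4x4, takes a point from camera to tool coordinates, whose origin is the TCP and whose axes are the flange's). Camera axes: x right, y down, z forward; pixel columns grow to the right and rows downward; lengths in m; the calibration is good to about 2 mm. A picture is of the moment at which its call begins: read the wrist's pose just before it.
- job.close_job(): hands the job in; it is judged then, once.
The state is a dict: "clock": time; "joint_pos": joint angles; "qvel": joint speeds; "tau": joint torques, N m; "tool_pos": TCP position; "orientation": TCP orientation; "force": force on the tool from outside, world axes, zero at the start; "moment": the same for the moment, N m; "opening": finger opening in m; "gripper_force": force on a finger pad.
Only numpy, scipy, OpenCV 4.12 (cv2) and the standard library are available. Lean on these libraries where they do the work, as an engineer would, in place of code of your own. Each camera call takes 0.05 s, during which the arm holds its last target. There are 200 camera calls.

### The job

Tidy the small parts left on the bench: stand both rubber stoppers side by side, upright, in the round dish; stand the larger bottle in the wide bay of the divided tray and the smaller bottle in its narrow bay, setting both down gently rather than dropping them; and put the metal clamp boss, the same way up as it is now, in the plain steel tray. Leave the beaker and the conical flask where they stand.

Things in the scene. Friction and masses are not known exactly. Their poses are not given: they have to be found in the camera images.
- large_stopper: Larger of two dark rubber stoppers, loose, standing on its narrow end: a solid round tapered plug 44 mm tall, 36 mm across at the foot, 42 mm across at the top. Origin: centre of its underside; z up.
- small_stopper: Smaller dark rubber stopper, loose, standing on its narrow end: 36 mm tall, 25 mm across at the foot, 30 mm across at the top. Origin: centre of its underside; z up.
- large_bottle: Larger of two closed amber glass sample bottles with a white screw cap, loose, standing: 40 mm across, 65 mm tall; straight-sided over the lower 35 mm, then a neck; cap 37 mm across, 16 mm tall. Origin: centre of its underside; z up.
- small_bottle: Smaller amber glass sample bottle with a white screw cap, loose, standing: 28 mm across, 50 mm tall; straight-sided over the lower 20 mm, then a neck; cap 27 mm across, 16 mm tall. Origin: centre of its underside; z up.
- boss: Metal clamp boss, loose: an aluminium block 50 mm long (x) by 26 mm wide (y) by 40 mm tall, with an upright rod slot 12 mm wide, 16 mm deep cut into its -x end; from its +x end a thumbscrew sticks out a further 22 mm at 20 mm height (disc 20 mm across). Grip the block across its y. Origin: centre of the block's underside; z up.
- dish: Shallow round white ceramic dish, fixed to the bench: 150 mm across outside, 142 mm inside, rim 14 mm high, inner floor 4 mm above its underside. Origin: centre of its underside; z up.
- bottle_tray: Wooden tray with one cross wall, fixed: 150 mm (x) by 84 mm (y) outside, walls 14 mm high, 4 mm thick, inner floor 4 mm above its underside. The cross wall at x = +17 mm makes a wide bay at the -x end (86 x 76 mm inside, centre x = -28 mm, y = 0) and a narrow bay at the +x end (52 x 76 mm, centre x = +45 mm, y = 0). Origin: centre of its underside; z up.
- steel_tray: Plain undivided steel tray, fixed to the bench: 150 mm (x) by 90 mm (y) outside, walls 14 mm high and 4 mm thick, inner floor 4 mm above its underside. Origin: centre of its underside; z up.
- beaker: Clear glass beaker standing among the things, to be left alone, loose: 60 mm across, 75 mm tall. Origin: centre of its underside; z up.
- flask: Green glass conical flask, to be left alone, loose: 76 mm across at the foot, 28 mm at the neck, 110 mm tall. Origin: centre of its underside; z up.
Things that resemble listed ones, but are neither listed nor needed, are in the scene too. What is shaped like the boss but green or yellow is not meant.

How it is judged (in metres and radians):
At the end, for the whole second after the job is handed in: Upright (0.12 rad) on the floor (foot under 10 mm above its holder's underside), at rest, released: both stoppers in the dish, large bottle in the wide bay, small bottle in the narrow bay, boss in the steel tray; beaker and flask within 20 mm of their start, not tipped (horizontal distance between each of large_stopper, small_stopper and dish below 0.06 m and z of large_stopper in the frame of dish between 0 and 0.01 m and linear speed of each of large_stopper, small_stopper, large_bottle, small_bottle, boss below 0.02 m/s and angle between each of large_stopper, small_stopper, large_bottle, small_bottle, boss's own z axis and vertical below 0.12 rad and z of small_stopper in the frame of dish between 0 and 0.01 m and x of large_bottle in the frame of bottle_tray between -0.073 and 0.017 m and y of large_bottle in the frame of bottle_tray between -0.04 and 0.04 m and z of large_bottle in the frame of bottle_tray between 0 and 0.01 m and x of small_bottle in the frame of bottle_tray between 0.017 and 0.073 m and y of small_bottle in the frame of bottle_tray between -0.04 and 0.04 m and z of small_bottle in the frame of bottle_tray between 0 and 0.01 m and x of boss in the frame of steel_tray between -0.06 and 0.06 m and y of boss in the frame of steel_tray between -0.036 and 0.036 m and z of boss in the frame of steel_tray between 0 and 0.01 m and distance of each of beaker, flask from where it was at the start of the episode below 0.02 m and angle between each of beaker, flask's own z axis and vertical below 0.3 rad); the robot touches nothing.
It fails at once if the beaker is pushed more than 20 mm or tipped (distance of beaker from where it was at the start of the episode above 0.02 m or angle between beaker's own z axis and vertical above 0.3 rad).
It fails at once if the flask is pushed more than 20 mm or tipped (distance of flask from where it was at the start of the episode above 0.02 m or angle between flask's own z axis and vertical above 0.3 rad).
It fails at once if the large bottle is dropped or slammed into the tray (faster than 0.7 m/s just above its floor; a fall of 25 mm or less is slower) (horizontal distance between large_bottle and bottle_tray below 0.075 m and height (world z) of large_bottle below 0.02 m and linear speed of large_bottle above 0.7 m/s).
It fails at once if the small bottle is dropped or slammed into the tray (faster than 0.7 m/s just above its floor; a fall of 25 mm or less is slower) (horizontal distance between small_bottle and bottle_tray below 0.075 m and height (world z) of small_bottle below 0.02 m and linear speed of small_bottle above 0.7 m/s).
It also fails if it takes over 136 s, if anything falls off the work surface, if the arm or the gripper's body presses on something with over 40 N, if the wrist force passes 120 N, or if a joint passes its speed limit or range.

## Working session

There is one attempt and no reset: what is moved stays moved. The work goes in short steps, Python scripts to look and compute and a tool call to move; the robot and the scene stay as the last step left them, time stands still between calls to the robot, and variables do not carry over. Pictures are saved under pics/ and viewed, at most 14 in all, crops included, and the job is handed in when it is done.

```bash
mkdir -p pics
```

Create h.py:
```python
import numpy as np, cv2
from plant import status, optics
def snap(n,save=None):
    o=status.get_obs(); s=optics.snapshot(n)
    if save: cv2.imwrite('pics/'+save,s['frame'][:,:,::-1])
    np.savez('last_%s.npz'%n,**{k:np.array(v) for k,v in s.items()})
    return s
def world(s):
    z=s['z_map']; f=200/np.tan(np.radians(s['fovy'])/2)
    v,u=np.mgrid[:400,:640]
    P=np.stack([(u-s['cx'])/f*z,(v-s['cy'])/f*z,z],-1)
    return (P-s['t'])@s['R']
```

Run:
```python
from h import *
for n in('top','scene'):
    s=snap(n,n+'1.png'); print(n,s['fovy'],s['cx'],s['cy'],s['R'],s['t'])
print(status.get_obs())
```

```text
top 49.08717029425419 321.91834306677214 191.12022933788617 [[ 0.02551682 -0.99966348 -0.00467038]
 [-0.99842731 -0.02525142 -0.05005274]
 [ 0.04991796  0.00594022 -0.99873566]] [-0.01666884  0.53640757  1.0666742 ]
scene 52.73531505244177 322.8466478000862 197.3062182021836 [[-0.65939195  0.75170592  0.01185189]
 [ 0.49015768  0.44180992 -0.75136506]
 [-0.57004184 -0.48963477 -0.65978033]] [ 0.36243928 -0.2356664   1.27279297]
{'clock': 0.1, 'joint_pos': array([-5.53969945e+01,  2.05879016e+01,  6.39565128e-01, -1.73399538e-02,
       -7.01361213e+01, -1.65068384e+01]), 'qvel': array([ 0.00369365, -0.12404315,  0.09697435,  0.14614889, -0.08272255,
        0.13882   ]), 'tau': array([-1.00826928e-03, -5.84163630e+01,  2.93752116e+01,  7.01552957e+00,
        1.01667762e-02, -5.00251053e-05]), 'tool_pos': array([ 0.20949621, -0.64119766,  0.21751531]), 'orientation': array([ 1.79914391e+02, -8.36939156e-03, -1.61909731e+02]), 'force': array([ 0.19680659,  0.29765555, -0.13810652]), 'moment': array([0.00778544, 0.05640086, 0.00475741]), 'gripper_force': 0.0, 'opening': 0.08781780469458302}
```

View pics/top1.png

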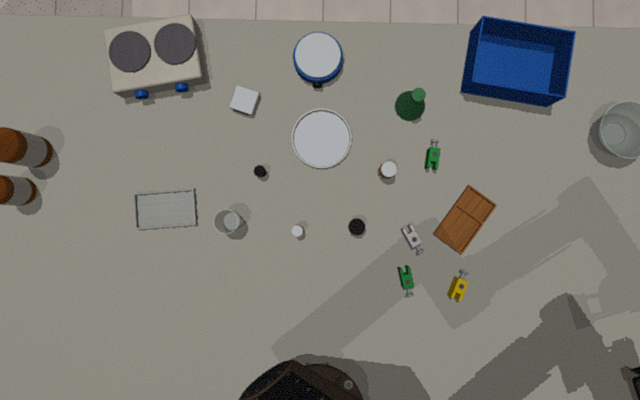

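View pics/scene1.png

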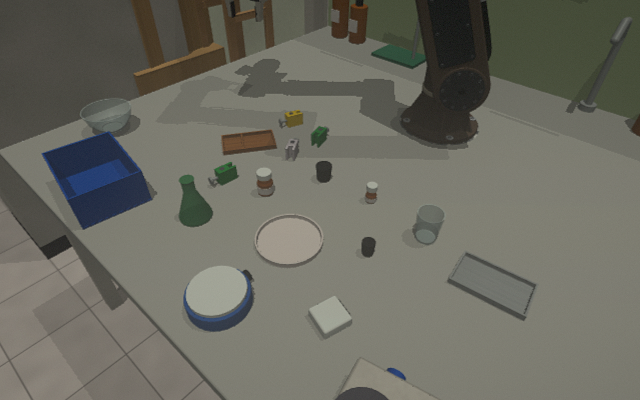

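Top picture:
- Stoppers: large (357,227), small (260,171).
- White-capped bottles: large (388,169), small (297,231).
- Boss: grey at (411,238). The look-alikes are green (433,157), green (406,279) and yellow (458,287).
- Holders: dish (322,138), not the blue-rimmed round thing at (318,58); bottle tray (465,220); steel tray (166,209).
- Leave alone: beaker (228,222), flask (410,105). The brown bottles at far left are too big to be the sample bottles.

Next, a close crop and measurements.

Run:
```python
from h import *
s=dict(np.load('last_top.npz')); W=world(s); np.save('W.npy',W)
f=s['frame'][:,:,::-1]
c=cv2.resize(f[140:300,340:500],None,fx=3.7,fy=3.7,interpolation=cv2.INTER_CUBIC)
cv2.imwrite('pics/crop1.png',c)
# components by height
h=W[...,2]; m=((h>0.008)&(h<0.2)&(s['z_map']>0)).astype(np.uint8)
n,l,st,ce=cv2.connectedComponentsWithStats(m)
for i in range(1,n):
    if 20<st[i,4]<5000:
        p=W[l==i]; top=p[p[:,2]>np.percentile(p[:,2],95)-.006]
        (rx,ry),wh,a=cv2.minAreaRect(top[:,:2].astype(np.float32)*1000)
        print(ce[i].round(),st[i,4],'zmax %.3f'%p[:,2].max(),'topc',top.mean(0).round(4),'rect',np.round([rx,ry,*wh,a],1))
```

```text
[521.  60.] 4591 zmax 0.096 topc [ 0.8572 -0.4676  0.0897] rect [ 857.8 -462.1  221.5  162.6   81.5]
[317.  58.] 2089 zmax 0.049 topc [0.8673 0.0171 0.0426] rect [867.8  17.1 109.5 108.8  18.5]
[244. 101.] 621 zmax 0.029 topc [0.757  0.1966 0.0243] rect [757.  196.7  59.6  59.2  72.6]
[410. 104.] 773 zmax 0.115 topc [ 0.7566 -0.2156  0.1103] rect [ 756.6 -215.8   31.1   30.5   52.6]
[622. 129.] 1759 zmax 0.072 topc [ 0.7002 -0.6917  0.0658] rect [ 697.8 -699.1   95.3  136.3   89.8]
[321. 136.] 347 zmax 0.018 topc [0.6716 0.0032 0.0134] rect [667.9   3.9 147.9 146.7   1.2]
[ 23. 148.] 1608 zmax 0.153 topc [0.6178 0.6957 0.1431] rect [619.1 696.1  57.5  22.6   2.7]
[432. 156.] 314 zmax 0.046 topc [ 0.6255 -0.2693  0.0407] rect [ 622.3 -269.3   26.1   48.    83.8]
[386. 170.] 264 zmax 0.070 topc [ 0.5898 -0.1577  0.0655] rect [ 590.  -157.4   33.5   33.5    2.4]
[259. 171.] 122 zmax 0.040 topc [0.5808 0.151  0.0357] rect [581.  150.8  26.3  27.1  35.7]
[ 15. 191.] 913 zmax 0.115 topc [0.5202 0.7184 0.1076] rect [520.2 719.6  56.9  15.1   3.8]
[466. 219.] 500 zmax 0.021 topc [ 0.4764 -0.
[... 213 characters left out ...]
3 219.6  58.   57.3   1.6]
[356. 227.] 232 zmax 0.050 topc [ 0.452  -0.0866  0.0444] rect [451.5 -86.8  38.2  38.5   1.3]
[297. 231.] 115 zmax 0.054 topc [0.4388 0.0551 0.05  ] rect [438.6  55.7  23.8  24.    1.9]
[412. 238.] 293 zmax 0.046 topc [ 0.431  -0.2208  0.0407] rect [ 432.9 -219.5   49.2   26.4   31.4]
[406. 280.] 304 zmax 0.046 topc [ 0.3315 -0.2095  0.0409] rect [ 333.7 -208.7   48.6   26.    14.3]
[458. 287.] 360 zmax 0.045 topc [ 0.3121 -0.335   0.0411] rect [ 309.4 -334.    26.2   49.6   66.5]
[269. 373.] 239 zmax 0.200 topc [0.1547 0.0948 0.1955] rect [152.6  96.6   7.1 126.6  32.6]
[336. 378.] 650 zmax 0.045 topc [ 0.0805 -0.0578  0.0193] rect [ 85.9 -52.3 146.3  29.4  61. ]
```

View pics/crop1.png

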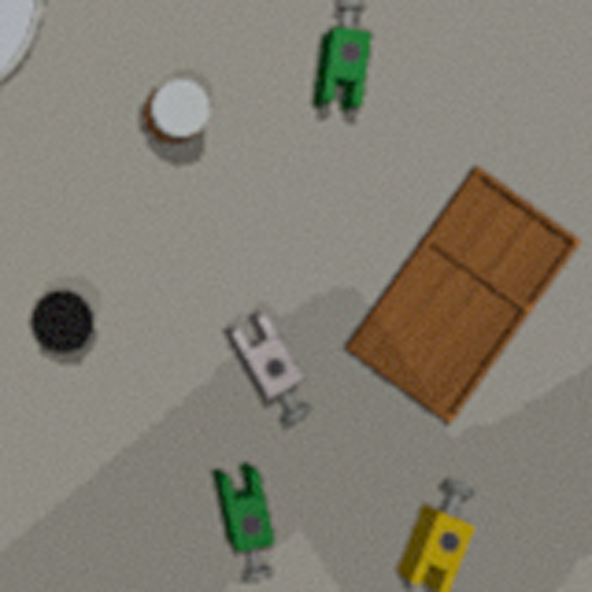

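Crop: the grey boss is at (265,355), slot up-left and thumbscrew at (293,410). The tray's narrow bay is upper right (505,215) and its wide bay lower left (435,325). I'll start with the boss.

Create go.py:
```python
import sys,numpy as np
from scipy.spatial.transform import Rotation as Ro
from plant import status
# args: x y z(grasp point height) yaw ; chain of targets, cumulative per command; prints shift in tool axes
o=status.get_obs(); p=np.array(o['tool_pos']); R=Ro.from_euler('xyz',o['orientation'],degrees=True).as_matrix()
yaw=o['orientation'][2]; a=list(map(float,sys.argv[1:]))
print('t %.2f'%o['clock'],'p',p.round(4),'yaw %.1f'%yaw,'j',np.round(o['joint_pos'],0),'open %.4f'%o['opening'],'gf %.1f'%o['gripper_force'],'F',o['force'].round(1))
Rd=Ro.from_euler('xyz',[180,0,yaw],degrees=True).as_matrix()
for i in range(0,len(a),4):
    t=np.array([a[i],a[i+1],a[i+2]+.006]); d=Rd.T@(t-p); w=(a[i+3]-yaw+90)%180-90
    print('->',d.round(4),'turn',round(-w,1))
    p=t; yaw=yaw+w; Rd=Ro.from_euler('xyz',[180,0,yaw],degrees=True).as_matrix()
```

```bash
python3 go.py .4325 -.2195 .13 31.4  .4325 -.2195 .03 31.4
```

```text
t 0.10 p [ 0.2095 -0.6412  0.2175] yaw -161.9 j [-55.  21.   1.  -0. -70. -17.] open 0.0878 gf 0.0 F [ 0.2  0.3 -0.1]
-> [-0.3429  0.3316  0.0815] turn -13.3
-> [ 0.  -0.   0.1] turn -0.0
```

Units first: shifts go in shares of 600 mm and turns go in shares of 180 degrees. So -0.3429 m / 0.6 = -0.5715, 0.3316 m / 0.6 = 0.5527, -13.3 degrees / 180 = -0.0739.

>>> {"op": "shift_gripper", "data": {
  "rows": {"plan": [[-0.1, 0.0967, 0.0167, -0.0222, 0.06], [-0.2, 0.1933, 0.0333, -0.0444, 0.06], [-0.2833, 0.275, 0.05, -0.0739, 0.06], [-0.35, 0.3383, 0.0667, -0.0739, 0.06], [-0.4167, 0.4033, 0.0833, -0.0739, 0.06], [-0.4833, 0.4667, 0.1, -0.0739, 0.06], [-0.5333, 0.5167, 0.1167, -0.0739, 0.06], [-0.5715, 0.5527, 0.1358, -0.0739, 0.06]]}
}}

```text
clock: 1.1
tool_pos: [0.4333, -0.2177, 0.1367]
orientation: [-180.0, 0.0, -148.5]
force: [0.6, -0.3, -0.6]
opening: 0.0601
gripper_force: 0.0
```

>>> {"op": "shift_gripper", "data": {
  "rows": {"plan": [[0, 0, 0, 0, 0.06]]}
}}

```text
clock: 1.23
tool_pos: [0.433, -0.2175, 0.1358]
orientation: [179.9, -0.1, -148.4]
force: [0.5, -0.5, 0.3]
opening: 0.0601
gripper_force: 0.0
```

```bash
python3 go.py .4325 -.2195 .03 31.4; python3 -c "
from h import *
snap('wrist','w1.png')"
```

```text
t 1.23 p [ 0.433  -0.2175  0.1358] yaw -148.4 j [ -3.   7. -29.  -0. -54. -55.] open 0.0601 gf 0.0 F [ 0.5 -0.5  0.3]
-> [ 0.0015 -0.0015  0.0998] turn 0.2
```

View pics/w1.png

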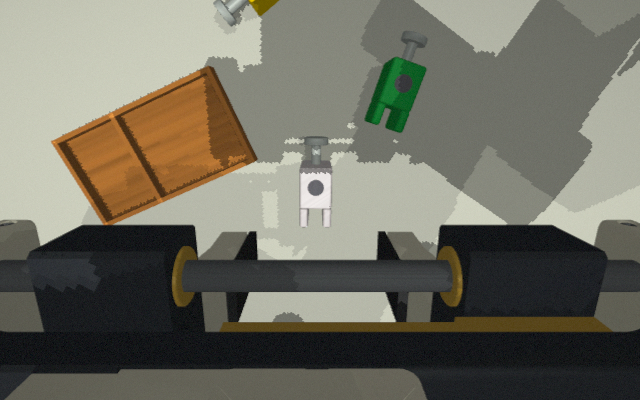

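The boss is at (316,188), square to the jaws and centred between the fingers (cols 257 and 377). Descending to grasp and lift.

Converted, 0.0998 m / 0.6 = 0.1663, 0.085 m / 0.6 = 0.1417.

>>> {"op": "shift_gripper", "data": {
  "rows": {"plan": [[0.0025, -0.0025, 0.05, 0, 0.06], [0.0025, -0.0025, 0.1, 0, 0.06], [0.0025, -0.0025, 0.1417, 0, 0.06], [0.0025, -0.0025, 0.1663, 0, 0.06], [0.0025, -0.0025, 0.1663, 0, 0.06], [0.0025, -0.0025, 0.1663, 0, 0.01], [0.0025, -0.0025, 0.1663, 0, 0.01], [0.0025, -0.0025, 0.1663, 0, 0.01]]}
}}

```text
clock: 2.28
tool_pos: [0.4324, -0.2221, 0.0377]
orientation: [-180.0, 0.1, -148.6]
force: [-0.0, -0.2, -0.0]
opening: 0.0359
gripper_force: 0.0
```

>>> {"op": "shift_gripper", "data": {
  "rows": {"plan": [[0, 0, 0, 0, 0.01], [0, 0, 0, 0, 0.01], [0, 0, -0.05, 0, 0.01], [0, 0, -0.1333, 0, 0.01], [0, 0, -0.2167, 0, 0.01], [0, 0, -0.2167, 0, 0.01]]}
}}

```text
clock: 3.02
tool_pos: [0.4346, -0.2224, 0.1712]
orientation: [-179.7, 0.3, -148.6]
force: [0.8, 0.9, -1.4]
opening: 0.0103
gripper_force: 0.0
```

```bash
python3 go.py .483 .386 .16 185.8  .483 .386 .0345 185.8
```

```text
t 3.02 p [ 0.4346 -0.2224  0.1712] yaw -148.6 j [ -4.   5. -27.   0. -58. -55.] open 0.0103 gf 0.0 F [ 0.8  0.9 -1.4]
-> [-0.3586  0.4939  0.0052] turn 25.6
-> [ 0.     -0.      0.1255] turn -0.0
```

```bash
python3 -c "
from h import *
s=snap('wrist','w2.png')"
```

```text
(no output)
```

View pics/w2.png

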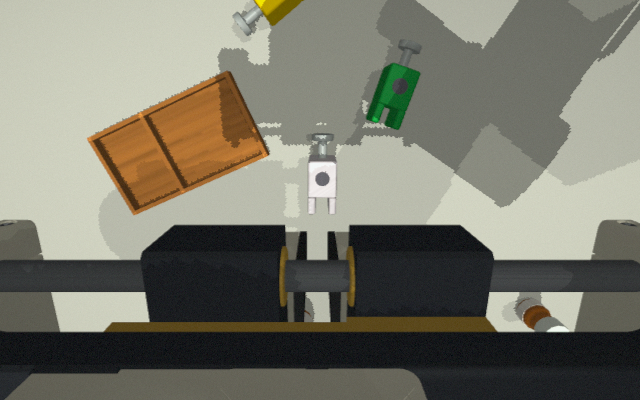

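The boss still stands at (322,180), untouched; the jaws closed on nothing. Checking its position with the wrist camera's depth.

Run:
```python
from h import *
from scipy.spatial.transform import Rotation as Ro
o=status.get_obs(); s=dict(np.load('last_wrist.npz')); T=s['T_tool_cam']; print(T.round(3), s['fovy'],s['cx'],s['cy'])
f=200/np.tan(np.radians(s['fovy'])/2)
R=Ro.from_euler('xyz',o['orientation'],degrees=True).as_matrix()
for n,u,v in(('boss',322,180),('green',401,86),('table',250,195),('finger',300,250),('traycorner',268,154),('cap',560,322)):
    z=s['z_map'][v,u]; c=np.array([(u-s['cx'])/f*z,(v-s['cy'])/f*z,z])
    t=T[:3,:3]@c+T[:3,3]; print(n,z,t.round(4),(R@t+o['tool_pos']).round(4))
```

```text
[[-0.    -0.966 -0.26   0.068]
 [ 1.    -0.     0.    -0.001]
 [-0.    -0.26   0.966 -0.167]
 [ 0.     0.     0.     1.   ]] 60.98026197098387 316.775814151226 196.6230265443154
boss 0.30528247 [0.0033 0.004  0.1313] [ 0.4288 -0.2203  0.0376]
green 0.28148958 [0.0835 0.0692 0.1283] [ 0.3263 -0.2065  0.0402]
table 0.35021815 [-0.0212 -0.0695  0.1712] [ 0.4882 -0.2703 -0.0021]
finger 0.1460134 [ 0.0081 -0.0079 -0.0324] [ 0.4301 -0.2329  0.2012]
traycorner 0.33048508 [ 0.0223 -0.0481  0.1625] [ 0.4398 -0.2747  0.0064]
cap 0.34032428 [-0.1416  0.243   0.1285] [0.4279 0.0592 0.0403]
```

The boss was between the jaws, so the lift began before the fingers had closed firmly. Repeating with a longer wait, and checking the grip before lifting.

Converted, 0.137 m / 0.6 = 0.2283, 0.13 m / 0.6 = 0.2167.

>>> {"op": "shift_gripper", "data": {
  "rows": {"plan": [[0.0033, 0.005, 0.0667, 0, 0.06], [0.0033, 0.005, 0.1333, 0, 0.06], [0.0033, 0.005, 0.1833, 0, 0.06], [0.0033, 0.005, 0.2167, 0, 0.06], [0.0033, 0.005, 0.2283, 0, 0.06], [0.0033, 0.005, 0.2283, 0, 0.06], [0.0033, 0.005, 0.2283, 0, 0.0], [0.0033, 0.005, 0.2283, 0, 0.0]]}
}}

```text
clock: 4.08
tool_pos: [0.4293, -0.2205, 0.0308]
orientation: [-179.9, 0.1, -148.6]
force: [1.0, -0.4, 0.2]
opening: 0.0456
gripper_force: 0.0
```

>>> {"op": "shift_gripper", "data": {
  "rows": {"plan": [[0, 0, 0, 0, 0], [0, 0, 0, 0, 0], [0, 0, 0, 0, 0], [0, 0, 0, 0, 0], [0, 0, 0, 0, 0]]}
}}

```text
clock: 4.7
tool_pos: [0.4291, -0.2206, 0.0303]
orientation: [-180.0, 0.0, -148.6]
force: [0.5, -0.6, 3.3]
opening: 0.0246
gripper_force: 30.0
```

Converted, -0.13 m / 0.6 = -0.2167, -0.11 m / 0.6 = -0.1833.

>>> {"op": "shift_gripper", "data": {
  "rows": {"plan": [[0, 0, -0.05, 0, 0], [0, 0, -0.1167, 0, 0], [0, 0, -0.1833, 0, 0], [0, 0, -0.2167, 0, 0], [0, 0, -0.2167, 0, 0]]}
}}

```text
clock: 5.32
tool_pos: [0.4294, -0.2204, 0.1612]
orientation: [-179.9, 0.1, -148.6]
force: [0.6, -0.5, -2.2]
opening: 0.0244
gripper_force: 30.0
```

```bash
python3 go.py .483 .386 .16 185.8  .483 .386 .0315 185.8
```

```text
t 5.33 p [ 0.4294 -0.2204  0.1612] yaw -148.6 j [ -4.   5. -28.  -0. -57. -55.] open 0.0244 gf 30.0 F [ 0.6 -0.5 -2.2]
-> [-0.3616  0.4897 -0.0048] turn 25.6
-> [-0.     -0.      0.1285] turn -0.0
```

Converted, 0.339 m / 0.6 = 0.565, 0.298 m / 0.6 = 0.4967.

>>> {"op": "shift_gripper", "data": {
  "rows": {"plan": [[-0.0333, 0.0467, 0, 0, 0], [-0.0833, 0.1133, 0, 0, 0], [-0.1417, 0.1917, 0, 0, 0], [-0.2, 0.2717, 0, 0, 0], [-0.2583, 0.35, 0, 0, 0], [-0.3167, 0.4283, 0, 0, 0], [-0.3667, 0.4967, 0, 0, 0], [-0.4167, 0.565, 0, 0, 0]]}
}}

```text
clock: 6.32
tool_pos: [0.4646, 0.2005, 0.1584]
orientation: [-180.0, -0.1, -148.6]
force: [1.5, -0.4, -1.1]
opening: 0.0244
gripper_force: 30.0
```

>>> {"op": "shift_gripper", "data": {
  "rows": {"plan": [[-0.05, 0.0683, 0, 0.0278, 0], [-0.1, 0.135, 0, 0.0556, 0], [-0.1417, 0.1917, 0, 0.0833, 0], [-0.1667, 0.225, 0, 0.1111, 0], [-0.186, 0.2512, 0, 0.1422, 0], [-0.186, 0.2512, 0, 0.1422, 0]]}
}}

```text
clock: 7.08
tool_pos: [0.4816, 0.3864, 0.1576]
orientation: [-179.9, -0.1, -174.2]
force: [0.3, -0.9, -0.7]
opening: 0.0247
gripper_force: 30.0
```

```bash
python3 go.py .483 .386 .0315 185.8
```

```text
t 7.08 p [0.4816 0.3864 0.1576] yaw -174.2 j [  57.   18.  -12.   -0.  -61. -141.] open 0.0247 gf 30.0 F [ 0.3 -0.9 -0.7]
-> [-0.0014 -0.0005  0.1201] turn 0.0
```

Converted, 0.122 m / 0.6 = 0.2033, 0.12 m / 0.6 = 0.2.

>>> {"op": "shift_gripper", "data": {
  "rows": {"plan": [[-0.0023, 0, 0.0667, 0, 0], [-0.0023, 0, 0.1167, 0, 0], [-0.0023, 0, 0.1583, 0, 0], [-0.0023, 0, 0.1833, 0, 0], [-0.0023, 0, 0.195, 0, 0], [-0.0023, 0, 0.2, 0, 0], [-0.0023, 0, 0.2033, 0, 0], [-0.0023, 0, 0.2033, 0, 0]]}
}}

```text
clock: 8.07
tool_pos: [0.4839, 0.3863, 0.0386]
orientation: [180.0, 0.0, -174.2]
force: [0.0, -0.5, -1.0]
opening: 0.0244
gripper_force: 30.0
```

Converted, 0.0035 m / 0.6 = 0.0058, 0.002 m / 0.6 = 0.0033.

>>> {"op": "shift_gripper", "data": {
  "rows": {"plan": [[0, 0, 0.0033, 0, 0], [0, 0, 0.0058, 0, 0], [0, 0, 0.0058, 0, 0]]}
}}

```text
clock: 8.45
tool_pos: [0.4837, 0.386, 0.0345]
orientation: [-180.0, -0.0, -174.2]
force: [-0.4, -1.1, -1.3]
opening: 0.0241
gripper_force: 30.0
```

>>> {"op": "shift_gripper", "data": {
  "rows": {"plan": [[0, 0, 0, 0, 0.034], [0, 0, 0, 0, 0.034], [0, 0, 0, 0, 0.036], [0, 0, -0.0333, 0, 0.036], [0, 0, -0.1, 0, 0.05], [0, 0, -0.1667, 0, 0.06], [0, 0, -0.2, 0, 0.06], [0, 0, -0.2, 0, 0.06]]}
}}

```text
clock: 9.45
tool_pos: [0.4845, 0.3869, 0.1567]
orientation: [179.8, 0.2, -174.2]
force: [0.3, -0.8, -0.8]
opening: 0.0599
gripper_force: 0.0
```

```bash
python3 go.py .581 .151 .13 170  .581 .151 .024 170; python3 -c "
from h import *
s=snap('top'); f=s['frame'][:,:,::-1]
cv2.imwrite('pics/c2.png',cv2.resize(f[130:250,120:400],None,fx=2.8,fy=2.8,interpolation=cv2.INTER_CUBIC))"
```

```text
t 9.45 p [0.4845 0.3869 0.1567] yaw -174.2 j [  57.   18.  -12.    0.  -60. -141.] open 0.0599 gf 0.0 F [ 0.3 -0.8 -0.8]
-> [-0.0722 -0.2445  0.0207] turn 15.8
-> [ 0.    -0.     0.106] turn -0.0
```

View pics/c2.png

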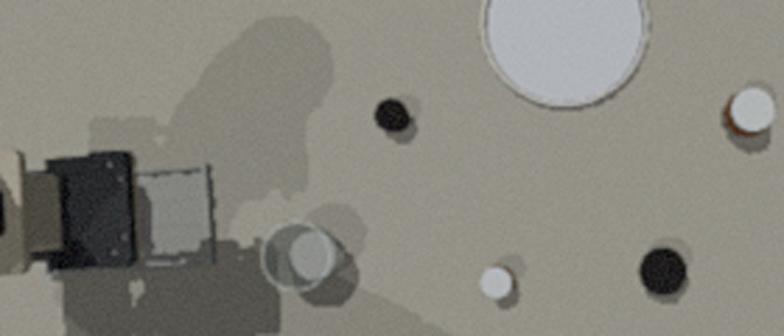

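The top crop shows the beaker standing at (298,255) and the gripper hiding the steel tray, so I'll check the boss later. Small stopper next.

Converted, -0.2445 m / 0.6 = -0.4075, -0.03 m / 0.6 = -0.05.

>>> {"op": "shift_gripper", "data": {
  "rows": {"plan": [[-0.02, -0.0667, 0, 0, 0.06], [-0.05, -0.1667, 0.0083, 0, 0.06], [-0.075, -0.25, 0.0167, 0, 0.06], [-0.1, -0.3333, 0.025, 0, 0.06], [-0.1117, -0.3833, 0.0333, 0, 0.06], [-0.1203, -0.4075, 0.0345, 0, 0.06], [-0.1203, -0.4075, 0.0345, 0, 0.06]]}
}}

```text
clock: 10.38
tool_pos: [0.5802, 0.1494, 0.133]
orientation: [-180.0, -0.1, -174.3]
force: [-0.4, 1.1, -0.0]
opening: 0.0602
gripper_force: 0.0
```

```bash
python3 go.py .581 .151 .024 -174.2
```

```text
t 10.38 p [0.5802 0.1494 0.133 ] yaw -174.3 j [  33.   17.  -16.   -0.  -57. -117.] open 0.0602 gf 0.0 F [-0.4  1.1 -0. ]
-> [-0.0009  0.0016  0.103 ] turn -0.1
```

Converted, 0.102 m / 0.6 = 0.17, 0.1 m / 0.6 = 0.1667.

>>> {"op": "shift_gripper", "data": {
  "rows": {"plan": [[0, 0.0017, 0.05, 0, 0.06], [0, 0.0017, 0.1, 0, 0.06], [0, 0.0017, 0.1417, 0, 0.06], [0, 0.0017, 0.1667, 0, 0.06], [0, 0.0017, 0.17, 0, 0.06], [0, 0.0017, 0.17, 0, 0.0], [0, 0.0017, 0.17, 0, 0.0], [0, 0.0017, 0.17, 0, 0.0]]}
}}

```text
clock: 11.38
tool_pos: [0.5806, 0.1513, 0.0327]
orientation: [180.0, 0.1, -174.2]
force: [-0.7, 0.6, -0.6]
opening: 0.0353
gripper_force: 0.0
```

>>> {"op": "shift_gripper", "data": {
  "rows": {"plan": [[0, 0, 0, 0, 0], [0, 0, 0, 0, 0], [0, 0, 0, 0, 0], [0, 0, 0, 0, 0], [0, 0, 0, 0, 0], [0, 0, 0, 0, 0]]}
}}

```text
clock: 12.12
tool_pos: [0.5802, 0.1511, 0.0319]
orientation: [-180.0, -0.0, -174.2]
force: [1.0, 0.4, -0.6]
opening: 0.0005
gripper_force: 0.0
```

Converted, -0.1 m / 0.6 = -0.1667, -0.06 m / 0.6 = -0.1.

>>> {"op": "shift_gripper", "data": {
  "rows": {"plan": [[0, 0, -0.05, 0, 0], [0, 0, -0.1, 0, 0.03], [0, 0, -0.1667, 0, 0.06], [0, 0, -0.1667, 0, 0.06], [0, 0, -0.1667, 0, 0.06]]}
}}

```text
clock: 12.75
tool_pos: [0.5798, 0.151, 0.1317]
orientation: [180.0, -0.0, -174.2]
force: [-0.2, -0.6, 0.3]
opening: 0.0349
gripper_force: 0.0
```

```bash
python3 -c "
from h import *
s=snap('wrist','w3.png')"
```

```text
(no output)
```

View pics/w3.png

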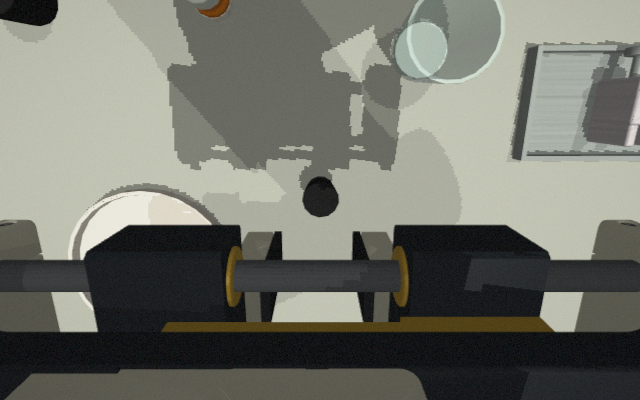

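The stopper still stands at (320,195), and the boss is in the steel tray at right. Measuring again with the wrist and top cameras.

Create wr.py:
```python
from h import *
from scipy.spatial.transform import Rotation as Ro
# wrist cloud in world and tool; components above bench near the tool
def wcloud(s=None):
    o=status.get_obs(); s=s or snap('wrist'); T=s['T_tool_cam']; f=200/np.tan(np.radians(s['fovy'])/2)
    z=s['z_map']; v,u=np.mgrid[:400,:640]
    C=np.stack([(u-s['cx'])/f*z,(v-s['cy'])/f*z,z],-1)@T[:3,:3].T+T[:3,3]
    return C, C@Ro.from_euler('xyz',o['orientation'],degrees=True).as_matrix().T+o['tool_pos'],o
def obj(C,W,px,py):   # component seeded at pixel
    m=((W[...,2]>.01)&(W[...,2]<.075)).astype(np.uint8); m[225:]=0
    l=cv2.connectedComponents(m)[1]; i=l[py,px]; q=l==i
    p=W[q]; t=C[q]; top=p[:,2]>np.percentile(p[:,2],90)-.005
    return p[top],t[top],p
```

Run:
```python
from wr import *
s=dict(np.load('last_wrist.npz')); C,W,o=wcloud(s)
top,t,p=obj(C,W,320,190)
print(p[:,2].max(),top.mean(0),t.mean(0),cv2.minEnclosingCircle(top[:,:2].astype(np.float32)),np.ptp(top,axis=0))
b=W[60:150,520:640].reshape(-1,3); b=b[b[:,2]>.03]; print('boss',len(b),b.mean(0) if len(b) else 0,b[:,2].max())
print('bench z',np.median(W[170:200,470:500,2]))
s=snap('top');Wt=world(s);h=Wt[150:190,240:280]; q=h[(h[...,2]>.03)&(h[...,2]<.05)]; print('top',q.mean(0),len(q))
```

```text
0.03834840120656298 [0.5835955  0.15379026 0.03633447] [-0.00437654  0.00252568  0.09478846] ((0.5842856764793396, 0.1538672149181366), 0.015007504262030125) [0.02871926 0.02921023 0.00597316]
boss 1611 [0.49570247 0.37035168 0.04359483] 0.29859585334880373
bench z 0.00030485791468790047
top [nan nan nan] 0<stdin>:7: RuntimeWarning: Mean of empty slice.
  ret = um.true_divide(
```

Converted, 0.102 m / 0.6 = 0.17, -0.0044 m / 0.6 = -0.0073.

>>> {"op": "shift_gripper", "data": {
  "rows": {"plan": [[-0.0073, 0.0042, 0.05, 0, 0.06], [-0.0073, 0.0042, 0.1, 0, 0.06], [-0.0073, 0.0042, 0.1417, 0, 0.06], [-0.0073, 0.0042, 0.1633, 0, 0.06], [-0.0073, 0.0042, 0.17, 0, 0.06], [-0.0073, 0.0042, 0.17, 0, 0.06]]}
}}

```text
clock: 13.6
tool_pos: [0.5845, 0.1541, 0.0301]
orientation: [-180.0, 0.0, -174.2]
force: [0.4, -0.1, -0.5]
opening: 0.0602
gripper_force: 0.0
```

>>> {"op": "shift_gripper", "data": {
  "rows": {"plan": [[0, 0, 0, 0, 0.0], [0, 0, 0, 0, 0.0], [0, 0, 0, 0, 0.0], [0, 0, 0, 0, 0.0]]}
}}

```text
clock: 14.1
tool_pos: [0.5844, 0.1541, 0.0301]
orientation: [180.0, 0.0, -174.2]
force: [-0.3, 0.7, -0.3]
opening: 0.0255
gripper_force: 0.0
```

>>> {"op": "shift_gripper", "data": {
  "rows": {"plan": [[0, 0, 0, 0, 0.0]]}
}}

```text
clock: 14.22
tool_pos: [0.5843, 0.154, 0.0299]
orientation: [180.0, 0.0, -174.2]
force: [-0.2, -0.4, -0.4]
opening: 0.0156
gripper_force: 0.0
```

>>> {"op": "shift_gripper", "data": {
  "rows": {"plan": [[0, 0, 0, 0, 0.0]]}
}}

```text
clock: 14.35
tool_pos: [0.5843, 0.154, 0.0298]
orientation: [-180.0, -0.0, -174.2]
force: [-0.2, 0.1, 0.9]
opening: 0.0058
gripper_force: 0.0
```

Closed on nothing again. Looking from the scene camera before moving.

```bash
python3 -c "
from h import *
s=snap('scene'); f=s['frame'][:,:,::-1]; g=snap('wrist')['frame'][:,:,::-1]
a=cv2.resize(f[160:330,280:540],(780,510)[:2],interpolation=cv2.INTER_CUBIC)
cv2.imwrite('pics/c3.png',np.vstack([cv2.resize(f[190:290,320:460],(420,300)),cv2.resize(g[130:330,180:460],(420,300))]))"
```

```text
(no output)
```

View pics/c3.png

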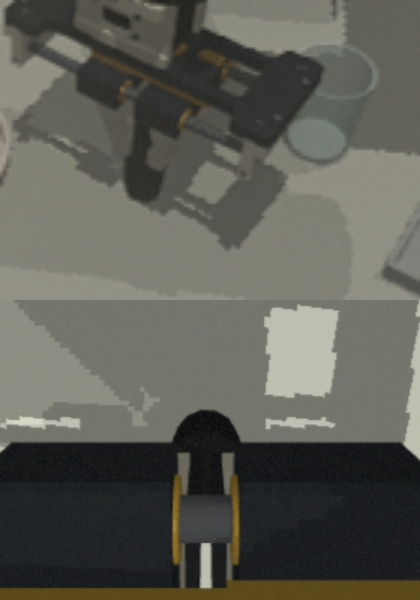

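Run:
```python
from wr import *
s=dict(np.load('last_wrist.npz')); C,W,o=wcloud(s)
# crop row r in lower half -> v=130+ (r-300)*200/300, u=180+c*280/420
for v in range(190,330,8): print(v,[ (C[v,u]*1000).round(0).astype(int).tolist() for u in (302,318,330)], s['frame'][v,318])
```

```text
190 [[19, -9, 30], [19, 1, 29], [20, 8, 28]] [117 118 109]
198 [[14, -9, 29], [14, 1, 30], [14, 8, 29]] [119 121 112]
206 [[9, -9, 29], [12, 1, 19], [9, 8, 29]] [21 19 22]
214 [[11, -8, 9], [14, 1, 0], [11, 7, 8]] [15 20 19]
222 [[12, -7, -6], [12, 1, -8], [12, 7, -7]] [24 27 25]
230 [[7, -7, -6], [8, 1, -7], [7, 7, -7]] [23 29 27]
238 [[10, -7, -22], [3, 1, -7], [9, 6, -22]] [17 17 16]
246 [[8, -6, -28], [-1, 1, -7], [8, 6, -28]] [22 23 24]
254 [[5, -6, -30], [-6, 1, -7], [4, 6, -28]] [24 22 23]
262 [[30, -4, -89], [30, 0, -90], [30, 3, -89]] [47 45 46]
270 [[29, -4, -91], [29, 0, -92], [29, 3, -91]] [60 63 64]
278 [[28, -3, -93], [27, 0, -92], [28, 3, -93]] [72 72 72]
286 [[26, -3, -93], [25, 0, -93], [26, 3, -93]] [69 70 71]
294 [[3, -5, -60], [-51, 1, 30], [1, 5, -55]] [192 191 177]
302 [[0, -5, -60], [-57, 1, 30], [-4, 5, -54]] [189 191 177]
310 [[-3, -5, -61], [-61, 1, 28], [-6, 5, -55]] [187 190 174]
318 [[-6, -5, -61], [-68, 1, 28], [-9, 5, -56]] [187 189 174]
326 [[21, -3, -102], [21, 0, -102], [22, 3, -103]] [93 74 29]
```

Run:
```python
from h import *
s=dict(np.load('last_scene.npz')); W=world(s)
# scene crop: u=320+c/3, v=190+r/3 ; finger column
for v in range(226,262,2): print(v,[ (W[v,u]*1000).round(0).astype(int).tolist()+s['frame'][v,u][:1].tolist() for u in (362,366,370)])
```

```text
226 [[596, 144, 84, 87], [623, 170, 121, 48], [621, 177, 125, 48]]
228 [[596, 144, 78, 87], [621, 169, 114, 45], [623, 179, 122, 46]]
230 [[598, 146, 75, 93], [622, 170, 111, 46], [621, 178, 115, 46]]
232 [[596, 145, 67, 88], [592, 152, 69, 44], [622, 179, 110, 54]]
234 [[596, 146, 61, 88], [592, 153, 63, 47], [595, 164, 73, 79]]
236 [[597, 147, 58, 87], [590, 152, 55, 50], [595, 164, 67, 74]]
238 [[597, 147, 51, 85], [589, 152, 49, 49], [590, 162, 56, 60]]
240 [[596, 147, 44, 87], [588, 152, 42, 48], [594, 165, 56, 86]]
242 [[595, 147, 37, 52], [587, 152, 34, 45], [595, 166, 51, 87]]
244 [[597, 149, 35, 50], [591, 155, 34, 49], [594, 166, 45, 86]]
246 [[597, 149, 28, 49], [596, 158, 34, 50], [591, 165, 35, 52]]
248 [[596, 150, 22, 51], [597, 159, 30, 48], [590, 165, 28, 45]]
250 [[597, 151, 17, 47], [597, 160, 24, 49], [591, 166, 24, 48]]
252 [[596, 150, 10, 61], [593, 159, 14, 50], [590, 166, 16, 48]]
254 [[593, 150, 0, 91], [594, 160, 9, 48], [589, 167, 10, 50]]
256 [[597, 152, -1, 132], [595, 161, 4, 56], [589, 167, 4, 59]]
258 [[601, 155, -2, 129], [596, 162, 0, 132], [589, 168, -2, 85]]
260 [[606, 159, 0, 129], [599, 165, -2, 130], [594, 171, -2, 109]]
```

The fingertips end at about z 0.037 while the reported TCP is at 0.030, so they are closing just above the stopper. The fingers really end above the reported TCP. I'll raise the tool and measure that offset.

Converted, -0.06 m / 0.6 = -0.1, -0.03 m / 0.6 = -0.05.

>>> {"op": "shift_gripper", "data": {
  "rows": {"plan": [[0, 0, -0.05, 0, 0.03], [0, 0, -0.1, 0, 0.06], [0, 0, -0.1, 0, 0.06], [0, 0, -0.1, 0, 0.06]]}
}}

```text
clock: 14.95
tool_pos: [0.584, 0.1539, 0.0896]
orientation: [180.0, -0.0, -174.2]
force: [0.2, 0.1, -0.5]
opening: 0.0358
gripper_force: 0.0
```

Run:
```python
from wr import *
import numpy as np
o=status.get_obs(); s=snap('scene'); W=world(s); p=o['tool_pos']; print(p,o['opening'])
R=Ro.from_euler('xyz',o['orientation'],degrees=True).as_matrix()
L=(W-p)@R
near=(abs(L[...,0])<.02)&(abs(L[...,1])<.09)&(L[...,2]<.05)&(L[...,2]>-.06)
q=L[near]; h,e=np.histogram(q[:,2],bins=np.arange(-.06,.052,.004))
for i in range(len(h)):
    k=q[(q[:,2]>=e[i])&(q[:,2]<e[i+1])]
    if len(k): print(e[i].round(3),len(k),k.min(0).round(3),k.max(0).round(3))
C,Ww,o=wcloud(); 
for u in (270,275,285,360,365,370): print(u,[(C[v,u]*1000).round(0).astype(int).tolist() for v in range(228,320,10)])
```

```text
[0.58395518 0.15394622 0.08956026] 0.03584328671753765
-0.06 11 [-0.013 -0.03  -0.06 ] [ 0.012 -0.021 -0.056]
-0.056 22 [-0.014 -0.032 -0.056] [-0.     0.035 -0.052]
-0.052 34 [-0.014 -0.036 -0.052] [ 0.006  0.038 -0.048]
-0.048 34 [-0.013 -0.037 -0.048] [ 0.006  0.037 -0.044]
-0.044 36 [-0.014 -0.034 -0.044] [ 0.006  0.036 -0.04 ]
-0.04 28 [-0.014 -0.033 -0.04 ] [ 0.009  0.036 -0.036]
-0.036 35 [-0.013 -0.033 -0.036] [ 0.008  0.036 -0.032]
-0.032 32 [-0.013 -0.032 -0.032] [ 0.01   0.035 -0.028]
-0.028 35 [-0.013 -0.033 -0.028] [ 0.005  0.034 -0.024]
-0.024 34 [-0.013 -0.032 -0.024] [ 0.012  0.034 -0.02 ]
-0.02 36 [-0.013 -0.032 -0.02 ] [ 0.008  0.035 -0.016]
-0.016 31 [-0.012 -0.032 -0.016] [ 0.008  0.034 -0.012]
-0.012 20 [-0.011 -0.03  -0.012] [ 0.01   0.034 -0.008]
-0.008 2 [-0.009 -0.018 -0.007] [ 0.01   0.018 -0.007]
270 [[-27, -37, 88], [8, -22, -19], [8, -20, -30], [4, -20, -33], [30, -11, -92], [28, -11, -93], [25, -11, -93], [-89, -39, 88], [-99, -40, 88], [-109, -40, 88]]
275 [[-27, -33, 88], [6, -20, -14], [2, -20, -16], [-3, -20, -16], [30, -10, -91], [28, -10, -93], [25, -10, -93], [-90, -35, 89], [-99, -36, 88], [-110, -36, 89]]
285 [[-26, -25, 87], [-35, -26, 88], [-44, -26, 89], [-53, -26, 88], [30, -8, -92], [27, -8, -92], [24, -8, -92], [-90, -27, 88], [-98, -27, 87], [-110, -27, 89]]
360 [[-26, 34, 87], [8, 20, -18], [5, 20, -23], [0, 20, -23], [30, 11, -92], [28, 11, -93], [25, 11, -93], [-90, 37, 88], [-99, 37, 88], [-109, 37, 88]]
365 [[-26, 39, 87], [8, 23, -18], [8, 21, -30], [8, 20, -40], [29, 12, -91], [27, 12, -92], [24, 12, -92], [-9, 20, -43], [-100, 41, 89], [-109, 42, 88]]
370 [[-27, 43, 88], [9, 24, -22], [8, 23, -30], [8, 22, -41], [29, 13, -91], [27, 13, -92], [24, 13, -92], [-1, 20, -55], [-5, 20, -55], [-9, 20, -56]]
```

The tips sit 8 mm behind the reported TCP, 33 mm off the stated figure. So for a grasp at height h the TCP must be at h − 27 mm. Correcting for that and going down again.

Units first: shifts go in shares of 600 mm and turns go in shares of 180 degrees. So 0.0925 m / 0.6 = 0.1542, 0.09 m / 0.6 = 0.15.

```bash
sed -i 's/a\[i+2\]+.006/a[i+2]-.027/' go.py
```

>>> {"op": "shift_gripper", "data": {
  "rows": {"plan": [[0, 0, 0.05, 0, 0.06], [0, 0, 0.1, 0, 0.06], [0, 0, 0.1333, 0, 0.06], [0, 0, 0.15, 0, 0.06], [0, 0, 0.1542, 0, 0.06], [0, 0, 0.1542, 0, 0.06], [0, 0, 0.1542, 0, 0], [0, 0, 0.1542, 0, 0]]}
}}

```text
clock: 16.05
tool_pos: [0.5846, 0.1543, -0.0019]
orientation: [180.0, 0.1, -174.2]
force: [-0.4, 0.2, 0.2]
opening: 0.0457
gripper_force: 0.0
```

>>> {"op": "shift_gripper", "data": {
  "rows": {"plan": [[0, 0, 0, 0, 0.0], [0, 0, 0, 0, 0.0], [0, 0, 0, 0, 0.0], [0, 0, 0, 0, 0.0]]}
}}

```text
clock: 16.55
tool_pos: [0.5844, 0.1542, -0.0024]
orientation: [180.0, 0.0, -174.2]
force: [-0.0, 1.4, 2.7]
opening: 0.0276
gripper_force: 30.0
```

```bash
python3 go.py .64 .027 .11 -174.2
```

```text
t 16.55 p [ 0.5844  0.1542 -0.0024] yaw -174.2 j [  33.   27.  -23.    0.  -41. -117.] open 0.0276 gf 30.0 F [-0.   1.4  2.7]
-> [-0.0424 -0.1321 -0.0854] turn 0.0
```

Converted, -0.08 m / 0.6 = -0.1333, -0.05 m / 0.6 = -0.0833.

>>> {"op": "shift_gripper", "data": {
  "rows": {"plan": [[0, 0, -0.0333, 0, 0], [0, 0, -0.0833, 0, 0], [0, 0, -0.1333, 0, 0], [0, 0, -0.1333, 0, 0]]}
}}

```text
clock: 17.05
tool_pos: [0.5857, 0.1547, 0.0798]
orientation: [179.9, 0.2, -174.2]
force: [-0.2, 0.2, -1.3]
opening: 0.0279
gripper_force: 30.0
```

```bash
python3 go.py .700 .004 .106 -174.2
```

```text
t 17.05 p [0.5857 0.1547 0.0798] yaw -174.2 j [  33.   21.  -19.    0.  -50. -117.] open 0.0279 gf 30.0 F [-0.2  0.2 -1.3]
-> [-0.0984 -0.1615  0.0008] turn 0.0
```

Converted, -0.1615 m / 0.6 = -0.2692, -0.14 m / 0.6 = -0.2333.

>>> {"op": "shift_gripper", "data": {
  "rows": {"plan": [[-0.025, -0.0417, 0, 0, 0], [-0.0667, -0.1083, 0, 0, 0], [-0.1083, -0.1783, 0, 0, 0], [-0.1417, -0.2333, 0, 0, 0], [-0.164, -0.2692, 0, 0, 0], [-0.164, -0.2692, 0.0167, 0, 0], [-0.164, -0.2692, 0.05, 0, 0]]}
}}

```text
clock: 17.92
tool_pos: [0.6982, 0.0033, 0.0464]
orientation: [180.0, -0.0, -174.3]
force: [0.4, -0.5, -0.5]
opening: 0.0282
gripper_force: 30.0
```

```bash
python3 go.py .700 .004 .0305 -174.2
```

```text
t 17.93 p [0.6982 0.0033 0.0464] yaw -174.3 j [  16.   31.   -7.   -0.  -52. -100.] open 0.0282 gf 30.0 F [ 0.4 -0.5 -0.5]
-> [-0.0018  0.0005  0.0429] turn -0.1
```

>>> {"op": "shift_gripper", "data": {
  "rows": {"plan": [[0, 0, 0.025, 0, 0], [0, 0, 0.05, 0, 0], [0, 0, 0.0633, 0, 0], [0, 0, 0.0683, 0, 0], [0, 0, 0.0717, 0, 0], [0, 0, 0.0742, 0, 0], [0, 0, 0.0742, 0, 0]]}
}}

```text
clock: 18.8
tool_pos: [0.6987, 0.0033, 0.0032]
orientation: [180.0, 0.0, -174.2]
force: [0.1, 0.2, -0.3]
opening: 0.028
gripper_force: 30.0
```

>>> {"op": "shift_gripper", "data": {
  "rows": {"plan": [[0, 0, 0, 0, 0.04], [0, 0, 0, 0, 0.045], [0, 0, 0, 0, 0.045], [0, 0, -0.0333, 0, 0.045], [0, 0, -0.0833, 0, 0.06], [0, 0, -0.15, 0, 0.06], [0, 0, -0.1833, 0, 0.06], [0, 0, -0.1833, 0, 0.06]]}
}}

```text
clock: 19.8
tool_pos: [0.7001, 0.0035, 0.1168]
orientation: [180.0, 0.3, -174.2]
force: [-0.6, -0.0, -1.0]
opening: 0.0598
gripper_force: 0.0
```

```bash
python3 go.py .4525 -.086 .13 -174.2
```

```text
t 19.80 p [0.7001 0.0035 0.1168] yaw -174.2 j [  16.   27.   -3.    0.  -59. -100.] open 0.0598 gf 0.0 F [-0.6 -0.  -1. ]
-> [ 0.2554 -0.064   0.0138] turn 0.0
```

Converted, 0.2554 m / 0.6 = 0.4257, 0.23 m / 0.6 = 0.3833.

>>> {"op": "shift_gripper", "data": {
  "rows": {"plan": [[0.0667, -0.0167, 0, 0, 0.07], [0.15, -0.0367, 0, 0, 0.07], [0.2333, -0.0583, 0.0083, 0, 0.07], [0.3167, -0.08, 0.0167, 0, 0.07], [0.3833, -0.0967, 0.023, 0, 0.07], [0.4257, -0.1067, 0.023, 0, 0.07], [0.4257, -0.1067, 0.023, 0, 0.07], [0.4257, -0.1067, 0.023, 0, 0.07]]}
}}

```text
clock: 20.8
tool_pos: [0.4514, -0.0861, 0.0993]
orientation: [-180.0, 0.0, -174.2]
force: [0.5, 0.2, 0.2]
opening: 0.07
gripper_force: 0.0
```

Run:
```python
from wr import *
s=snap('wrist','w4.png'); C,W,o=wcloud(s); print(o['tool_pos'])
m=(W[...,2]>.03)&(W[...,2]<.06)&(abs(C[...,0])<.05)&(abs(C[...,1])<.05); m[225:]=0
q=W[m]; t=C[m]; k=q[:,2]>np.percentile(q[:,2],80)-.004; print(len(q),q[:,2].max(),cv2.minEnclosingCircle(q[k][:,:2].astype(np.float32)),cv2.minEnclosingCircle(t[k][:,:2].astype(np.float32)))
```

```bash
python3 go.py .4525 -.086 .027 -174.2
```

```text
[ 0.45162116 -0.08599728  0.09922744]
2093 0.04681182368014367 ((0.45550984144210815, -0.08365989476442337), 0.020811263471841812) ((-0.004075918812304735, 0.0019360871519893408), 0.020811006426811218)
t 20.85 p [ 0.4516 -0.086   0.0992] yaw -174.2 j [ 14.   7. -35.   0. -48. -98.] open 0.0699 gf 0.0 F [ 0.6 -0.5  0.1]
-> [-0.0009 -0.0001  0.0992] turn 0.0
```

View pics/w4.png

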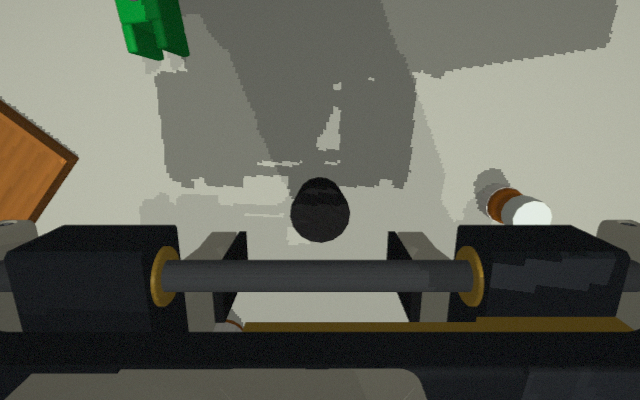

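The large stopper is at (320,210), between the open fingers (cols 245 and 388); the bottle at (530,212) is clear. Grasping.

Converted, 0.099 m / 0.6 = 0.165, 0.096 m / 0.6 = 0.16.

>>> {"op": "shift_gripper", "data": {
  "rows": {"plan": [[-0.0033, 0.0017, 0.05, 0, 0.07], [-0.0033, 0.0017, 0.1, 0, 0.07], [-0.0033, 0.0017, 0.1417, 0, 0.07], [-0.0033, 0.0017, 0.16, 0, 0.07], [-0.0033, 0.0017, 0.165, 0, 0.07], [-0.0033, 0.0017, 0.165, 0, 0.07], [-0.0033, 0.0017, 0.165, 0, 0], [-0.0033, 0.0017, 0.165, 0, 0]]}
}}

```text
clock: 21.85
tool_pos: [0.4532, -0.0849, 0.0007]
orientation: [180.0, 0.1, -174.2]
force: [-0.6, -0.4, 0.3]
opening: 0.0553
gripper_force: 0.0
```

>>> {"op": "shift_gripper", "data": {
  "rows": {"plan": [[0, 0, 0, 0, 0.0], [0, 0, 0, 0, 0.0], [0, 0, 0, 0, 0.0], [0, 0, 0, 0, 0.0]]}
}}

```text
clock: 22.35
tool_pos: [0.453, -0.0849, 0.0003]
orientation: [180.0, 0.0, -174.2]
force: [-0.3, 1.6, 5.2]
opening: 0.0398
gripper_force: 30.0
```

>>> {"op": "shift_gripper", "data": {
  "rows": {"plan": [[0, 0, -0.0333, 0, 0], [0, 0, -0.0833, 0, 0], [0, 0, -0.15, 0, 0], [0, 0, -0.1667, 0, 0], [0, 0, -0.1667, 0, 0]]}
}}

```text
clock: 22.98
tool_pos: [0.4528, -0.0849, 0.1002]
orientation: [180.0, 0.1, -174.2]
force: [-0.2, 0.1, -0.6]
opening: 0.0399
gripper_force: 30.0
```

```bash
python3 go.py .636 .004 .13 -174.2
```

```text
t 22.98 p [ 0.4528 -0.0849  0.1002] yaw -174.2 j [ 14.   7. -35.  -0. -48. -98.] open 0.0399 gf 30.0 F [-0.2  0.1 -0.6]
-> [-0.1912  0.07   -0.0028] turn -0.0
```

Converted, -0.1912 m / 0.6 = -0.3187, -0.07 m / 0.6 = -0.1167.

>>> {"op": "shift_gripper", "data": {
  "rows": {"plan": [[-0.05, 0.0183, 0, 0, 0], [-0.1167, 0.0433, 0, 0, 0], [-0.1917, 0.07, 0, 0, 0], [-0.2583, 0.095, 0, 0, 0], [-0.3, 0.11, 0, 0, 0], [-0.3187, 0.1167, 0, 0, 0], [-0.3187, 0.1167, 0.0333, 0, 0], [-0.3187, 0.1167, 0.0667, 0, 0]]}
}}

```text
clock: 23.98
tool_pos: [0.6348, 0.0037, 0.0582]
orientation: [-180.0, -0.1, -174.2]
force: [0.1, -0.3, -0.5]
opening: 0.04
gripper_force: 30.0
```

>>> {"op": "shift_gripper", "data": {
  "rows": {"plan": [[0, 0, 0.025, 0, 0], [0, 0, 0.05, 0, 0], [0, 0, 0.0583, 0, 0], [0, 0, 0.0583, 0, 0]]}
}}

```text
clock: 24.48
tool_pos: [0.6359, 0.0039, 0.0249]
orientation: [-180.0, -0.0, -174.2]
force: [-0.1, 0.2, 0.3]
opening: 0.0398
gripper_force: 30.0
```

```bash
python3 go.py .636 .004 .0315 -174.2
```

```text
t 24.48 p [0.6359 0.0039 0.0249] yaw -174.2 j [  18.   27.  -17.    0.  -46. -102.] open 0.0398 gf 30.0 F [-0.1  0.2  0.3]
-> [-0.0002  0.0001  0.0204] turn -0.0
```

Converted, 0.0205 m / 0.6 = 0.0342, 0.019 m / 0.6 = 0.0317.

>>> {"op": "shift_gripper", "data": {
  "rows": {"plan": [[0, 0, 0.0167, 0, 0], [0, 0, 0.0267, 0, 0], [0, 0, 0.0317, 0, 0], [0, 0, 0.0342, 0, 0], [0, 0, 0.0342, 0, 0]]}
}}

```text
clock: 25.1
tool_pos: [0.636, 0.004, 0.0047]
orientation: [-180.0, 0.0, -174.2]
force: [0.1, -1.2, 0.0]
opening: 0.0401
gripper_force: 30.0
```

>>> {"op": "shift_gripper", "data": {
  "rows": {"plan": [[0, 0, 0, 0, 0.05], [0, 0, 0, 0, 0.056], [0, 0, 0, 0, 0.056], [0, 0, -0.0333, 0, 0.056], [0, 0, -0.0833, 0, 0.06], [0, 0, -0.15, 0, 0.06], [0, 0, -0.1833, 0, 0.06], [0, 0, -0.1833, 0, 0.06]]}
}}

```text
clock: 26.1
tool_pos: [0.637, 0.0043, 0.1166]
orientation: [180.0, 0.2, -174.2]
force: [0.2, -0.8, -0.9]
opening: 0.06
gripper_force: 0.0
```

```bash
python3 go.py .591 -.157 .13 -174.2
```

```text
t 26.10 p [0.637  0.0043 0.1166] yaw -174.2 j [  18.   21.  -12.    0.  -56. -102.] open 0.0600 gf 0.0 F [ 0.2 -0.8 -0.9]
-> [ 0.0621 -0.1558  0.0136] turn 0.0
```

Converted, -0.1558 m / 0.6 = -0.2597, -0.03 m / 0.6 = -0.05.

>>> {"op": "shift_gripper", "data": {
  "rows": {"plan": [[0.02, -0.05, 0, 0, 0.06], [0.05, -0.125, 0, 0, 0.06], [0.0783, -0.1967, 0.0083, 0, 0.06], [0.0967, -0.2417, 0.0167, 0, 0.06], [0.1035, -0.2597, 0.0227, 0, 0.06], [0.1035, -0.2597, 0.0227, 0, 0.06], [0.1035, -0.2597, 0.0227, 0, 0.06]]}
}}

```text
clock: 26.98
tool_pos: [0.5902, -0.1566, 0.1008]
orientation: [180.0, -0.0, -174.2]
force: [0.6, -0.2, -0.1]
opening: 0.0598
gripper_force: 0.0
```

Run:
```python
from wr import *
C,W,o=wcloud(); s=snap('top','t5.png')
m=(W[...,2]>.03)&(W[...,2]<.08)&(abs(C[...,0])<.05)&(abs(C[...,1])<.05)
q=W[m]; t=C[m]; k=abs(q[:,2]-.066)<.006; print(len(q),q[:,2].max(),cv2.minEnclosingCircle(t[k][:,:2].astype(np.float32)))
Wt=world(s)
for n,b in(('dish',(100,175,285,360)),('steel',(185,240,130,205))):
    w=Wt[b[0]:b[1],b[2]:b[3]]; m=((w[...,2]>.025)&(w[...,2]<.07)).astype(np.uint8)
    N,l,st,_=cv2.connectedComponentsWithStats(m)
    for i in range(1,N):
        if st[i,4]>30:
            p=w[l==i]; p=p[p[:,2]>np.percentile(p[:,2],90)-.006]; print(n,p.mean(0).round(4),p[:,2].max(),cv2.minAreaRect(p[:,:2].astype(np.float32)*1000))
```

```bash
python3 go.py .591 -.157 .057 -174.2
```

```text
3177 0.06827891274751174 ((-0.0037056575529277325, 0.0011835008626803756), 0.01861576922237873)
steel [0.486  0.3817 0.0428] 0.04734461237574991 ((488.4187316894531, 382.06005859375), (48.88094711303711, 27.33299446105957), 7.400074481964111)
t 27.07 p [ 0.5903 -0.1564  0.101 ] yaw -174.1 j [  3.  20. -16.   0. -53. -88.] open 0.0600 gf 0.0 F [ 0.2 -0.1 -0.6]
-> [-0.0006 -0.0007  0.071 ] turn 0.1
```

View pics/t5.png

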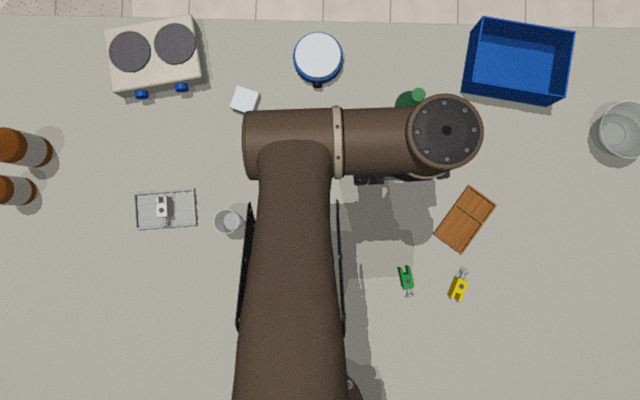

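The boss is in the steel tray at (163,207), apparently upright (top at about 43 mm). Now grasping the large bottle by its cap.

Converted, 0.071 m / 0.6 = 0.1183, -0.002 m / 0.6 = -0.0033.

>>> {"op": "shift_gripper", "data": {
  "rows": {"plan": [[-0.0033, 0, 0.0333, 0, 0.06], [-0.0033, 0, 0.075, 0, 0.06], [-0.0033, 0, 0.1083, 0, 0.06], [-0.0033, 0, 0.1183, 0, 0.06], [-0.0033, 0, 0.1183, 0, 0.06], [-0.0033, 0, 0.1183, 0, 0], [-0.0033, 0, 0.1183, 0, 0]]}
}}

```text
clock: 27.95
tool_pos: [0.5924, -0.1571, 0.0308]
orientation: [-180.0, 0.1, -174.2]
force: [-0.2, -0.6, -0.0]
opening: 0.0453
gripper_force: 0.0
```

>>> {"op": "shift_gripper", "data": {
  "rows": {"plan": [[0, 0, 0, 0, 0.0], [0, 0, 0, 0, 0.0], [0, 0, 0, 0, 0.0], [0, 0, 0, 0, 0.0]]}
}}

```text
clock: 28.45
tool_pos: [0.5923, -0.1571, 0.0304]
orientation: [-180.0, 0.1, -174.2]
force: [-0.3, 2.4, 6.0]
opening: 0.0358
gripper_force: 30.1
```

>>> {"op": "shift_gripper", "data": {
  "rows": {"plan": [[0, 0, -0.0333, 0, 0], [0, 0, -0.0833, 0, 0], [0, 0, -0.1167, 0, 0], [0, 0, -0.1167, 0, 0]]}
}}

```text
clock: 28.95
tool_pos: [0.5925, -0.1571, 0.1011]
orientation: [-180.0, 0.1, -174.2]
force: [-0.0, 0.0, -1.6]
opening: 0.0363
gripper_force: 30.0
```

```bash
python3 go.py .4545 -.338 .127 -174.2
```

```text
t 28.95 p [ 0.5925 -0.1571  0.1011] yaw -174.2 j [  3.  20. -16.   0. -53. -88.] open 0.0363 gf 30.0 F [-0.   0.  -1.6]
-> [ 0.1556 -0.166   0.0011] turn -0.0
```

Converted, -0.166 m / 0.6 = -0.2767, -0.157 m / 0.6 = -0.2617.

>>> {"op": "shift_gripper", "data": {
  "rows": {"plan": [[0.0417, -0.045, 0, 0, 0], [0.1, -0.1067, 0, 0, 0], [0.1583, -0.1683, 0, 0, 0], [0.2083, -0.2217, 0, 0, 0], [0.245, -0.2617, 0, 0, 0], [0.2593, -0.2767, 0, 0, 0], [0.2593, -0.2767, 0.0167, 0, 0], [0.2593, -0.2767, 0.05, 0, 0]]}
}}

```text
clock: 29.95
tool_pos: [0.4546, -0.3376, 0.0694]
orientation: [-180.0, 0.1, -174.2]
force: [0.0, -0.2, -0.6]
opening: 0.0359
gripper_force: 30.0
```

>>> {"op": "shift_gripper", "data": {
  "rows": {"plan": [[0, 0, 0.0167, 0, 0], [0, 0, 0.0333, 0, 0], [0, 0, 0.0417, 0, 0], [0, 0, 0.0417, 0, 0]]}
}}

```text
clock: 30.45
tool_pos: [0.4538, -0.3378, 0.0447]
orientation: [180.0, -0.0, -174.2]
force: [-0.4, -0.6, -0.8]
opening: 0.0358
gripper_force: 30.0
```

```bash
python3 go.py .4545 -.338 .0618 -174.2
```

```text
t 30.45 p [ 0.4538 -0.3378  0.0447] yaw -174.2 j [-17.  20. -25.   0. -44. -67.] open 0.0358 gf 30.0 F [-0.4 -0.6 -0.8]
-> [-0.0007 -0.0003  0.0099] turn 0.0
```

Converted, 0.01 m / 0.6 = 0.0167, 0.009 m / 0.6 = 0.015.

>>> {"op": "shift_gripper", "data": {
  "rows": {"plan": [[0, 0, 0.0067, 0, 0], [0, 0, 0.0117, 0, 0], [0, 0, 0.015, 0, 0], [0, 0, 0.0167, 0, 0], [0, 0, 0.0167, 0, 0]]}
}}

```text
clock: 31.08
tool_pos: [0.4538, -0.338, 0.035]
orientation: [-180.0, 0.0, -174.2]
force: [-0.7, -0.5, -0.6]
opening: 0.036
gripper_force: 30.0
```

>>> {"op": "shift_gripper", "data": {
  "rows": {"plan": [[0, 0, 0, 0, 0.045], [0, 0, 0, 0, 0.055], [0, 0, 0, 0, 0.055], [0, 0, -0.0333, 0, 0.055], [0, 0, -0.0833, 0, 0.055], [0, 0, -0.1333, 0, 0.055], [0, 0, -0.15, 0, 0.055], [0, 0, -0.15, 0, 0.055]]}
}}

```text
clock: 32.08
tool_pos: [0.454, -0.338, 0.1253]
orientation: [-180.0, 0.1, -174.2]
force: [0.2, -0.1, -0.6]
opening: 0.0552
gripper_force: 0.0
```

```bash
python3 go.py .4398 .0557 .13 -174.2
```

```text
t 32.08 p [ 0.454  -0.338   0.1253] yaw -174.2 j [-17.  15. -21.  -0. -55. -67.] open 0.0552 gf 0.0 F [ 0.2 -0.1 -0.6]
-> [-0.0256  0.3931  0.0223] turn -0.0
```

Converted, 0.3931 m / 0.6 = 0.6552, 0.375 m / 0.6 = 0.625.

>>> {"op": "shift_gripper", "data": {
  "rows": {"plan": [[-0.005, 0.0667, 0, 0, 0.055], [-0.01, 0.1667, 0, 0, 0.055], [-0.0167, 0.2667, 0, 0, 0.055], [-0.0233, 0.3667, 0.0083, 0, 0.055], [-0.03, 0.4667, 0.0167, 0, 0.055], [-0.0367, 0.5583, 0.025, 0, 0.055], [-0.0427, 0.625, 0.0372, 0, 0.055], [-0.0427, 0.6552, 0.0372, 0, 0.055]]}
}}

```text
clock: 33.08
tool_pos: [0.4385, 0.0572, 0.1011]
orientation: [-180.0, -0.1, -174.1]
force: [0.7, -0.9, -0.6]
opening: 0.0552
gripper_force: 0.0
```

>>> {"op": "shift_gripper", "data": {
  "rows": {"plan": [[0, 0, 0, 0, 0.055], [0, 0, 0, 0, 0.055]]}
}}

```text
clock: 33.33
tool_pos: [0.4391, 0.0552, 0.102]
orientation: [-180.0, -0.1, -174.2]
force: [0.3, -0.3, -0.7]
opening: 0.055
gripper_force: 0.0
```

Run:
```python
from wr import *
C,W,o=wcloud(); s=snap('top','t6.png')
m=(W[...,2]>.02)&(W[...,2]<.07)&(abs(C[...,0])<.05)&(abs(C[...,1])<.05)
q=W[m]; t=C[m]; k=abs(q[:,2]-.050)<.006; print(len(q),q[:,2].max(),cv2.minEnclosingCircle(t[k][:,:2].astype(np.float32)))
```

```bash
python3 go.py .4398 .0557 .041 -174.2
```

```text
1483 0.05295767310503775 ((-0.0036904343869537115, 0.0026202828157693148), 0.013501200824975967)
t 33.42 p [0.4393 0.0549 0.1023] yaw -174.3 j [  33.    5.  -37.   -0.  -48. -117.] open 0.0554 gf 0.0 F [ 0.5  1.2 -0.2]
-> [-0.0005  0.0008  0.0883] turn -0.1
```

View pics/t6.png

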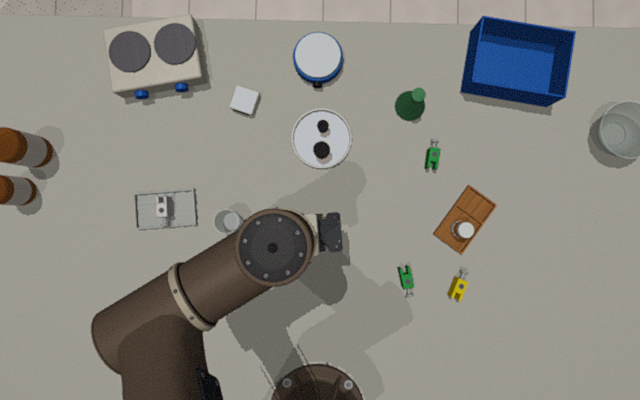

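Both stoppers stand in the dish at (323,126) and (321,150). The large bottle is in the wide bay at (463,230). Grasping the small bottle by its cap.

Converted, 0.088 m / 0.6 = 0.1467, 0.086 m / 0.6 = 0.1433.

>>> {"op": "shift_gripper", "data": {
  "rows": {"plan": [[-0.0033, 0.0025, 0.0333, 0, 0.055], [-0.0033, 0.0025, 0.0833, 0, 0.055], [-0.0033, 0.0025, 0.125, 0, 0.055], [-0.0033, 0.0025, 0.1433, 0, 0.055], [-0.0033, 0.0025, 0.1467, 0, 0.055], [-0.0033, 0.0025, 0.1467, 0, 0], [-0.0033, 0.0025, 0.1467, 0, 0]]}
}}

```text
clock: 34.3
tool_pos: [0.442, 0.0577, 0.0154]
orientation: [180.0, 0.1, -174.2]
force: [-0.3, 0.7, -0.0]
opening: 0.0407
gripper_force: 0.0
```

>>> {"op": "shift_gripper", "data": {
  "rows": {"plan": [[0, 0, 0, 0, 0.0], [0, 0, 0, 0, 0.0], [0, 0, 0, 0, 0.0], [0, 0, 0, 0, 0.0]]}
}}

```text
clock: 34.8
tool_pos: [0.4418, 0.0577, 0.015]
orientation: [180.0, 0.0, -174.2]
force: [-1.3, 1.0, 6.7]
opening: 0.026
gripper_force: 30.0
```

>>> {"op": "shift_gripper", "data": {
  "rows": {"plan": [[0, 0, -0.0333, 0, 0], [0, 0, -0.0833, 0, 0], [0, 0, -0.15, 0, 0], [0, 0, -0.2, 0, 0], [0, 0, -0.2, 0, 0]]}
}}

```text
clock: 35.42
tool_pos: [0.4426, 0.0581, 0.1367]
orientation: [179.9, 0.2, -174.2]
force: [0.7, -0.4, -1.7]
opening: 0.0256
gripper_force: 30.0
```

```bash
python3 go.py .514 -.381 .16 -174.2
```

```text
t 35.42 p [0.4426 0.0581 0.1367] yaw -174.2 j [  33.    3.  -34.    0.  -53. -117.] open 0.0256 gf 30.0 F [ 0.7 -0.4 -1.7]
-> [-0.0266 -0.4441  0.0037] turn 0.0
```

Converted, -0.4 m / 0.6 = -0.6667, -0.36 m / 0.6 = -0.6.

>>> {"op": "shift_gripper", "data": {
  "rows": {"plan": [[-0.0017, -0.0417, 0, 0, 0], [-0.005, -0.125, 0, 0, 0], [-0.01, -0.2167, 0, 0, 0], [-0.0167, -0.3167, 0, 0, 0], [-0.0233, -0.4167, 0, 0, 0], [-0.03, -0.5167, 0, 0, 0], [-0.0367, -0.6, 0, 0, 0], [-0.04, -0.6667, 0, 0, 0]]}
}}

```text
clock: 36.42
tool_pos: [0.5049, -0.34, 0.1327]
orientation: [179.9, -0.1, -174.3]
force: [-0.2, 0.0, -0.4]
opening: 0.0262
gripper_force: 30.0
```

>>> {"op": "shift_gripper", "data": {
  "rows": {"plan": [[-0.0025, -0.0417, 0, 0, 0], [-0.0043, -0.0735, 0, 0, 0], [-0.0043, -0.0735, 0, 0, 0], [-0.0043, -0.0735, 0.05, 0, 0], [-0.0043, -0.0735, 0.1, 0, 0], [-0.0043, -0.0735, 0.15, 0, 0], [-0.0043, -0.0735, 0.1667, 0, 0], [-0.0043, -0.0735, 0.1667, 0, 0]]}
}}

```text
clock: 37.42
tool_pos: [0.5126, -0.3812, 0.0345]
orientation: [180.0, -0.1, -174.2]
force: [0.3, -0.5, 0.2]
opening: 0.0262
gripper_force: 30.0
```

```bash
python3 go.py .514 -.381 .0465 -174.2
```

```text
t 37.42 p [ 0.5126 -0.3812  0.0345] yaw -174.2 j [-19.  27. -16.   0. -47. -65.] open 0.0262 gf 30.0 F [ 0.3 -0.5  0.2]
-> [-0.0014  0.      0.015 ] turn 0.0
```

Converted, 0.015 m / 0.6 = 0.025, 0.013 m / 0.6 = 0.0217.

>>> {"op": "shift_gripper", "data": {
  "rows": {"plan": [[-0.0017, 0, 0.0083, 0, 0], [-0.0017, 0, 0.0167, 0, 0], [-0.0017, 0, 0.0217, 0, 0], [-0.0017, 0, 0.025, 0, 0], [-0.0017, 0, 0.025, 0, 0]]}
}}

```text
clock: 38.05
tool_pos: [0.5136, -0.3817, 0.0196]
orientation: [180.0, -0.0, -174.2]
force: [0.2, -0.1, -0.2]
opening: 0.0259
gripper_force: 30.0
```

>>> {"op": "shift_gripper", "data": {
  "rows": {"plan": [[0, 0, 0, 0, 0.035], [0, 0, 0, 0, 0.04], [0, 0, 0, 0, 0.04], [0, 0, -0.0333, 0, 0.04], [0, 0, -0.1, 0, 0.05], [0, 0, -0.1667, 0, 0.05], [0, 0, -0.2333, 0, 0.05], [0, 0, -0.2333, 0, 0.05]]}
}}

```text
clock: 39.05
tool_pos: [0.5157, -0.3827, 0.1639]
orientation: [-179.8, 0.3, -174.2]
force: [0.5, -0.4, -0.5]
opening: 0.0499
gripper_force: 0.0
```

>>> {"op": "shift_gripper", "data": {
  "rows": {"plan": [[0.0667, -0.05, 0, 0, 0.05], [0.1333, -0.1, 0, 0, 0.05], [0.2, -0.1667, 0, 0, 0.05], [0.2333, -0.2333, 0, 0, 0.05], [0.2667, -0.2833, 0, 0, 0.05], [0.2667, -0.2833, 0, 0, 0.05]]}
}}

```text
clock: 39.8
tool_pos: [0.3698, -0.5684, 0.1582]
orientation: [179.9, -0.1, -174.4]
force: [-1.0, -0.6, -0.6]
opening: 0.0501
gripper_force: 0.0
```

Run:
```python
from h import *
s=snap('top'); f=s['frame'][:,:,::-1]; W=world(s)
g=lambda a,b,c,d,k:cv2.resize(f[a:b,c:d],(380,290),interpolation=cv2.INTER_CUBIC)
cv2.imwrite('pics/fin.png',np.vstack([np.hstack([g(180,240,127,206,4),g(183,258,418,516,4)]),np.hstack([g(100,175,272,371,4),g(60,260,200,465,4)])]))
w=W[190:232,140:190]; m=(w[...,2]>.035)&(w[...,2]<.06); q=w[m]
A=np.c_[q[:,:2],np.ones(len(q))]; c=np.linalg.lstsq(A,q[:,2],rcond=None)[0]; print('boss tilt',c[:2],q.mean(0),len(q))
for n,b,lo in(('dish',(110,165,295,350),.028),('tray',(190,250,435,497),.035),('beaker',(205,240,210,245),.06),('flask',(85,125,392,428),.1)):
    w=W[b[0]:b[1],b[2]:b[3]]; l=cv2.connectedComponentsWithStats(((w[...,2]>lo)&(w[...,2]<.13)).astype(np.uint8)); 
    for i in range(1,l[0]):
        if l[2][i,4]>15:
            p=w[l[1]==i]; p=p[p[:,2]>np.percentile(p[:,2],95)-.006]; print(n,p.mean(0).round(4))
```

```text
boss tilt [-0.0159502   0.01665607] [0.4866467  0.3815388  0.04255727] 216
dish [6.947e-01 5.000e-04 4.050e-02]
dish [0.6348 0.0021 0.048 ]
tray [ 0.5109 -0.383   0.055 ]
tray [ 0.4519 -0.3387  0.0701]
beaker [0.4566 0.2209 0.0744]
flask [ 0.7567 -0.2155  0.1105]
```

View pics/fin.png

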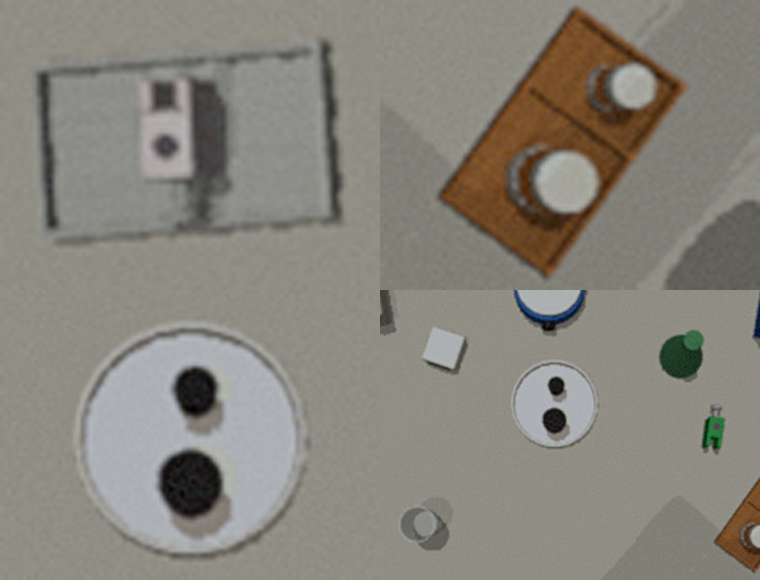

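The final picture shows:
- **Boss:** upright in the steel tray at (165,130), tilt about 0.02.
- **Bottles:** both standing in their bays, large at (565,182) and small at (632,87).
- **Stoppers:** both upright in the dish, at (195,390) and (190,483).
- **Beaker and flask:** unmoved.

Handing in.

```bash
python3 -c "
from plant import job
print(job.close_job())"
```

```text
the job is handed in; nothing more can be done
None
```

I handed the job in at about 40 s on the robot clock with both stoppers, both bottles and the boss upright in their places and the beaker and flask unmoved in the last camera check; the hand-in gave no verdict.

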